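Gather the spare fittings in the bevelled corner of a tray

TASK

Put the small white connector that lies beside the grey tray into the tray with the two loose pipe fittings and let go of it. Then lift the tray by its carrying bar clear of the worktop and tilt it down towards its one bevelled corner, until all three parts have slid together into that corner. Finish while still holding the tray up in the air, steady and tilted that way, and leave the other things on the worktop where they are.

Things in the scene. Friction and masses are not known exactly. Their poses are not given: they have to be found in the camera images.
- tray: Grey open tray, 200 (its x) by 150 mm (its y), walls 4 mm thick, 43 mm high, floor 4 mm, 0.35 to 0.6 kg, on the worktop, turned any way. Origin: centre of its underside, z up. The +x +y corner is cut off by a 36 mm bevel at 45 degrees; the others are square. Slick: parts start to slide at 10 to 15 degrees of slope; leaning to a corner, those rubbing along a wall need 20 to 30.
- bar_middle (a point): Middle of the tray's aluminium carrying bar (tray x = y = 0, 62 mm above its underside), where it balances. The straight bar, 18 mm wide, 20 mm high, runs along the tray's x from end wall to end wall, top 72 mm and underside 52 mm above the tray's underside; the bays either side of it are open from above
- bevel_corner (a point): Middle of the foot of the bevel: at x = +82 mm, y = +57 mm in the tray's frame, at floor height (4 mm)
- connector: White in-line connector, a block 14 mm (x) by 46 mm (y) by 10 mm high, 10 g, lying on the worktop at the robot's left of the tray. Origin: centre of its underside
- tee: White push-fit pipe tee, 30 x 42 x 18 mm, 13 g, lying in the tray. Origin: middle of its footprint, on its underside
- elbow: White push-fit pipe elbow, 32 x 36 x 18 mm, 10 g, lying in the tray. Origin: middle of its footprint, on its underside
- meter: Red multimeter, 70 x 128 x 34 mm, lying at the robot's right of the tray; stays put. Origin: centre of its underside
- vial: Brown glass vial with a blue cap, 36 mm across and 72 mm high, standing beyond the tray; stays put. Origin: centre of its underside
- tape: Yellow roll of thread tape, 52 mm across, 14 mm high, lying beyond and to the right of the tray; stays put. Origin: centre of its underside
Not all that is in view belongs to the job. What is meant by the connector is not pink, and is the smaller of those in its own colour.

How it is judged (in metres and radians):
On the way, in this order (a step that is already met when the one before it is completed fails the run):
1. the connector lies in the tray, let go of, with the tray still on the worktop (x of connector in the frame of tray between -0.096 and 0.096 m and y of connector in the frame of tray between -0.071 and 0.071 m and z of connector in the frame of tray between -0.002 and 0.04 m and contact force between the fingers and connector below 0.1 N and height (world z) of tray below 0.01 m), for 0.2 s.
2. the tray is lifted clear of the worktop by the gripper (height (world z) of tray above 0.03 m and contact force between the fingers and tray above 1 N), for 0.2 s.
At the end, for the whole second after the job is handed in: Gripper holds the tray still, bevelled corner at least 20 mm above the worktop; tray leans at least 15 degrees, its x and y axes each pointing at least 6 degrees down; all three parts' origins inside the tray within 95 mm of the foot of the bevel, not sliding (under 0.1 m/s) (angle between tray's own x axis and vertical above 1.671 rad and angle between tray's own y axis and vertical above 1.671 rad and angle between tray's own z axis and vertical above 0.26 rad and height (world z) of bevel_corner above 0.02 m and contact force between the fingers and tray above 1 N and linear speed of each of tray, connector, tee, elbow below 0.1 m/s and distance between each of connector, tee, elbow and bevel_corner below 0.095 m and z of connector in the frame of tray between -0.002 and 0.05 m and z of tee in the frame of tray between -0.002 and 0.05 m and z of elbow in the frame of tray between -0.002 and 0.05 m); the arm keeps its last pose, push and grip.
It fails at once if the multimeter, the vial or the tape roll is moved by more than 20 mm (distance of any of meter, vial, tape from where it was at the start of the episode above 0.02 m).
It also fails if it takes over 64 s, if anything falls off the work surface, if the arm or the gripper's body presses on something with over 40 N, if the wrist force passes 120 N, or if a joint passes its speed limit or range.

ROBOT

A 6-joint arm with a two-finger parallel gripper is mounted at the origin on the work surface; the furniture and walls round the work are solid. World frame = base frame: x ahead of the robot, y to its left, z up, the work surface at z = 0. Lengths are in m, angles in degrees, forces in N, time in s.
With the tool pointing down it reaches from about 0.375 to 0.9 m from the base axis. Payload 3.1 kg.
Tool frame: the origin (TCP) lies on the centre line of the jaws, within the pads' length; the fingertips stand 25 mm ahead of it and the grasp point (between the pads) lies 6 mm ahead of it; z points along the fingers, y is the line along which they close (so a half turn about z gives the same grasp; the last joint's range is limited). The gripper opens to 87 mm and grips with 3 to 60 N. Pads are 19 mm wide; open, the fingers measure 117 mm over their backs; the gripper's body (75 mm by 190 mm) begins 51 mm behind the grasp point.
Start: joints at [54.173, 30.224, 82.088, -0, 67.689, -10.227], TCP at [0.27, 0.564, 0.248] pointing down, gripper open.
Joint ranges: [-176.69, 176.69], [-43.24, 126.21], [12.49, 139.97], [-82, 262], [0, 151.66], [-163.58, 163.58]. Speed limits (degrees/s): [159.86, 159.86, 180, 180, 180, 180].

INTERFACE

Orientations are given as a 3x3 rotation matrix whose columns are the frame's x, y, z axes.
In Python, from rig import * gives the robot as it stands.
- The arm moves only by the tool step_arm, never from a script. Its argument "steps" is a list of rows, each a list of 7 numbers: the shift along the tool's x, y, z normalised to -1 to 1, where 1 is 0.3 m, then the turn, a rotation vector about the tool's x, y, z normalised to -1 to 1, where 1 is 45 degrees, then the gripper's target within -1 to 1 (shut at 1, half-way at 0, fully open at -1). A call has 1 to 8 rows; each row is the pose to reach, as a shift and turn from the pose commanded when the call began, along the tool's axes at that moment; what a row does not reach only later rows make up. A row lasts 1/12 s, in which the tool goes at most 41.7 mm and 7.16 degrees, less where a joint would pass 70% of its speed; a pose out of reach is approached as far as the arm can. A call with a number of a shift or a turn outside -1 to 1 is refused whole. A call with a gripper value outside its range is refused whole. The fingers move at their own pace and stop on an object; the grip force is fixed at half the most. Time passes only in rows, so rows that repeat a pose let the fingers close. It gives the time, the measured TCP pose, the force, the opening and the grip force at its end, in the units of the state.
- read_state(): the state, without advancing time (a new reading comes with each control period).
- capture(name): name is "side" or "top" or "wrist"; returns a dict with "image" (420x560x3 uint8, red, green, blue), "vertical_fov" (degrees; the focal length in pixels is half the picture's height over the tangent of half this angle, whatever the lens; pixels are square), "cx", "cy" (the principal point, pixels), "k1" (the pictures are not rectified: a ray, as slopes to the right and down, at radius r is drawn at 1 + k1 r^2 times it, then the intrinsics apply), "world_from_camera" (4x4, takes a point from camera to world coordinates); the wrist camera has in their place "T_tool_cam" (4x4, takes a point from camera to tool coordinates, whose origin is the TCP and whose axes are the flange's). Camera axes: x right, y down, z forward; pixel columns grow to the right and rows downward; lengths in m; the calibration is good to about 2 mm. A picture is of the moment at which its call begins: read the wrist's pose just before it. There is no depth.
- hand_in(): hands the job in; it is judged then, once.
The state is a dict: "time_s": time; "joint_positions": joint angles; "qvel": joint speeds; "tau": joint torques, N m; "position": TCP position; "tcp_rot": TCP orientation; "force": force on the tool from outside, world axes, zero at the start; "moment": the same for the moment, N m; "opening": opening from 0.0 (shut) to 1.0 (fully open); "grasp_force": force on a finger pad.
Only numpy, scipy, OpenCV 4.12 (cv2) and the standard library are available. Lean on these libraries where they do the work, as an engineer would, in place of code of your own. Each camera call takes 0.05 s, during which the arm holds its last target. There are 200 camera calls.

## Working session

There is one attempt and no reset: what is moved stays moved. The work goes in short steps, Python scripts to look and compute and a tool call to move; the robot and the scene stay as the last step left them, time stands still between calls to the robot, and variables do not carry over. Pictures are saved under pics/ and viewed, at most 10 in all, crops included, and the job is handed in when it is done.

Besides the shell and the picture viewer there is one more tool, called after "Call:" as name([rows], argument=value, ...), one row to a line, values as JSON. step_arm: Moves the arm, as the interface text tells. Scaled input: -1 to 1 covers 0.3 m each way for a shift and 45 degrees each way for a turn. Its arguments: {"type":"object","properties":{"steps":{"type":"array"}},"required":["steps"]}

```bash
mkdir -p pics; ls; cat > h.py <<'E'
from rig import *
import numpy as np, cv2
def K(c):
    f=210/np.tan(np.radians(c["vertical_fov"])/2); return np.array([[f,0,c["cx"]],[0,f,c["cy"]],[0,0,1.]])
def T(c,s=None):
    if "world_from_camera" in c: return np.array(c["world_from_camera"])
    M=np.eye(4); M[:3,:3]=s["tcp_rot"]; M[:3,3]=s["position"]; return M@np.array(c["T_tool_cam"])
def ray(c,px,s=None):
    p=np.atleast_2d(np.array(px,float)).reshape(-1,1,2)
    n=cv2.undistortPoints(p,K(c),np.array([c["k1"],0,0,0.])).reshape(-1,2)
    W=T(c,s); d=np.c_[n,np.ones(len(n))]@W[:3,:3].T
    return W[:3,3],d
def onz(c,px,z,s=None):
    o,d=ray(c,px,s); return o+d*((z-o[2])/d[:,2])[:,None]
def tri(r1,r2):
    (o1,d1),(o2,d2)=r1,r2; d1=d1.ravel();d2=d2.ravel()
    t,*_=np.linalg.lstsq(np.c_[d1,-d2],o2-o1,rcond=None)
    a=o1+t[0]*d1;b=o2+t[1]*d2; return (a+b)/2,np.linalg.norm(a-b)
def proj(c,P,s=None):
    W=np.linalg.inv(T(c,s)); p=np.atleast_2d(P)@W[:3,:3].T+W[:3,3]
    return cv2.projectPoints(p,np.zeros(3),np.zeros(3),K(c),np.array([c["k1"],0,0,0.]))[0].reshape(-1,2)
def snap(name,fn):
    s=read_state(); c=capture(name); cv2.imwrite("pics/"+fn,c["image"][:,:,::-1]); 
    import pickle; pickle.dump((c,s),open("pics/"+fn[:-4]+".pkl","wb")); return c,s
def load(fn):
    import pickle; return pickle.load(open("pics/"+fn+".pkl","rb"))
E
python3 - <<'E'
from h import *
for n in("top","side","wrist"):
    c,s=snap(n,n+"0.png"); print(n,c["vertical_fov"],c["k1"],T(c,s).round(3).tolist())
print(s)
import cv2
E
```

```text
pics
top 53.84146445419751 -0.05144415520376787 [[-0.02, -0.979, 0.203, 0.368], [-1.0, 0.018, -0.01, 0.016], [0.006, -0.203, -0.979, 1.075], [0.0, 0.0, 0.0, 1.0]]
side 47.72849969597194 -0.08817405593910162 [[-0.933, 0.186, -0.308, 0.95], [0.359, 0.529, -0.769, 0.851], [0.02, -0.828, -0.56, 0.704], [0.0, 0.0, 0.0, 1.0]]
wrist 58.89849710814571 -0.007592335914285975 [[0.432, 0.868, 0.244, 0.203], [0.902, -0.415, -0.119, 0.595], [-0.002, 0.272, -0.962, 0.384], [0.0, 0.0, 0.0, 1.0]]
{'time_s': 0.1, 'joint_positions': array([ 5.41710618e+01,  3.02728481e+01,  8.21491013e+01, -2.01583192e-03,
        6.76895431e+01, -1.02268305e+01]), 'qvel': array([-0.01045964, -0.09425432, -0.11364943,  0.08160198,  0.03895334,
       -0.05721835]), 'tau': array([-2.89748396e-04, -4.40984881e+01, -1.77150714e+01,  6.35026046e-02,
        5.34002529e-02, -4.68361009e-05]), 'position': array([0.26968681, 0.56314115, 0.24667762]), 'tcp_rot': array([[-9.01822242e-01,  4.32105782e-01, -1.11268139e-03],
       [ 4.32107100e-01,  9.01820883e-01, -1.59673420e-03],
       [ 3.13481230e-04, -1.92076795e-03, -9.99998106e-01]]), 'force': array([-0.09595517, -0.08239469, -0.19740808]), 'moment': array([-0.01104193, -0.01644778,  0.05000784]), 'grasp_force': 0.0, 'opening': 1.0049744233448128}
```

View pics/top0.png

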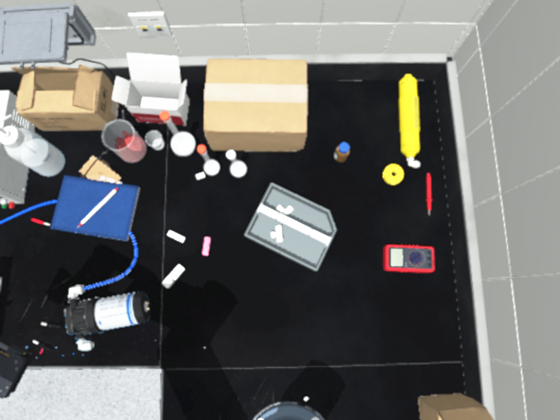

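View pics/side0.png

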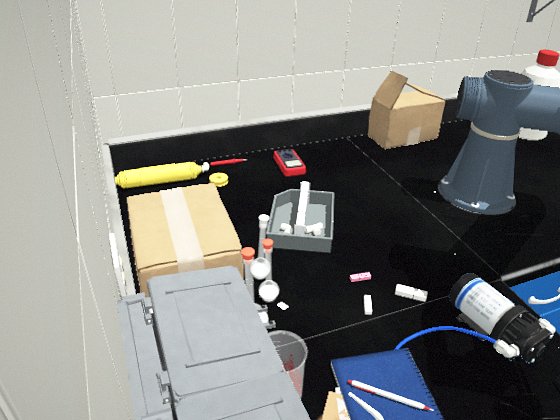

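Top view: the candidates are white (176,237), larger white (174,275), pink (206,246) and small white scraps by the flasks (200,176) and (231,155). By the description the connector is (176,237), at side (368,304). The tray is at (290,226), with its bevel at about (333,230). Next I measure, with a close crop.

```bash
cat > m.py <<'E'
from h import *
ct,_=load("top0"); cs,_=load("side0")
def blob(c,box,thr,lo=True):
    x0,y0,x1,y1=box; im=c["image"][y0:y1,x0:x1].min(2); m=(im>thr).astype(np.uint8)
    k=max(cv2.findContours(m,0,2)[0],key=cv2.contourArea); k=k.reshape(-1,2)+[x0,y0]
    return k
for n,bt,bs in(("small",(160,225,190,250),(355,290,380,320)),("big",(158,258,190,292),(390,280,432,306))):
    kt=blob(ct,bt,120);ks=blob(cs,bs,120)
    # top view contour on z=.01
    w=onz(ct,kt,0.01)[:,:2]; r=cv2.minAreaRect((w*1000).astype(np.float32)); b=cv2.boxPoints(r)
    w2=onz(cs,ks,0.005)[:,:2]; r2=cv2.minAreaRect((w2*1000).astype(np.float32))
    cent=lambda k:np.array(cv2.minAreaRect(k.astype(np.float32))[0])
    print(n,"top",r,"side",r2,"tri",tri(ray(ct,cent(kt)),ray(cs,cent(ks))))
x=cv2.resize(ct["image"][140:300,150:350],None,fx=4,fy=3.75,interpolation=cv2.INTER_CUBIC)
cv2.imwrite("pics/crop0.png",x[:,:,::-1])
E
python3 m.py
```

```text
small top ((521.5057983398438, 281.3626403808594), (50.16569900512695, 18.409421920776367), 62.98609161376953) side ((519.9363403320312, 280.7273254394531), (55.00017547607422, 16.047718048095703), 64.01925659179688) tri (array([0.5212402 , 0.28270296, 0.00685223]), np.float64(0.0017712411824061531))
big top ((419.5843200683594, 285.1134948730469), (25.275362014770508, 65.75556945800781), 47.942909240722656) side ((415.8520812988281, 282.40557861328125), (36.11446762084961, 66.23394775390625), 48.36609649658203) tri (array([0.41922198, 0.28570318, 0.00897503]), np.float64(0.0007685584080769539))
```

View pics/crop0.png

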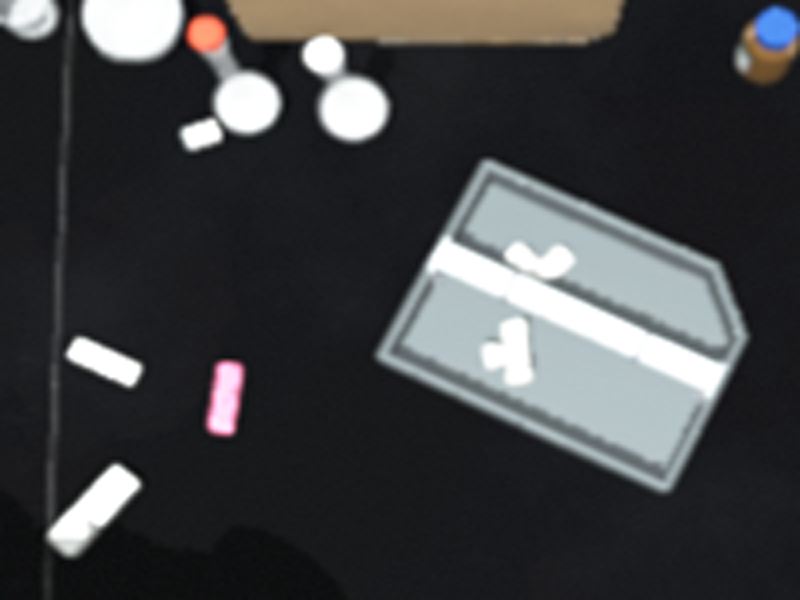

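The crop confirms it: the small white block is at crop (104,361), about 46x14 mm, and the other white one is larger (about 66 mm). The tray has its bevel at crop (735,300), the bar end to end, and both fittings toward the -x end. Now the tray pose.

```bash
cat > m2.py <<'E'
from h import *
ct,_=load("top0"); cs,_=load("side0")
A=np.array([[485,160],[720,262],[748,338],[668,490],[378,355]])/[4,3.75]+[150,140]
w=onz(ct,A,.043); print(w.round(4).tolist())
D,C,Aa=w[4],w[3],w[0]
for n,v in(("CD",C-D),("AD",Aa-D)): print(n,np.linalg.norm(v),np.degrees(np.arctan2(v[1],v[0])))
print("center",(C+Aa)/2)
# bar: white mask strip
k=np.zeros(ct["image"].shape[:2],np.uint8); k[190:270,235:345]=(ct["image"][190:270,235:345].min(2)>225)
ks=max(cv2.findContours(k,0,2)[0],key=cv2.contourArea); r=cv2.minAreaRect(onz(ct,ks.reshape(-1,2),.072)[:,:2].astype(np.float32)*1000); print("bar",r)
m=np.zeros_like(k); b=cs["image"][175:236,285:320].min(2); m[175:236,285:320]=b>225
kk=max(cv2.findContours(m,0,2)[0],key=cv2.contourArea); print("bar side",cv2.minAreaRect(onz(cs,kk.reshape(-1,2),.072)[:,:2].astype(np.float32)*1000))
pt=np.array(cv2.minAreaRect(ks)[0]);ps=np.array(cv2.minAreaRect(kk)[0]);print(tri(ray(ct,pt),ray(cs,ps)))
E
python3 m2.py
```

```text
[[0.6507, 0.0302, 0.043], [0.5763, -0.1185, 0.043], [0.5237, -0.134, 0.043], [0.4233, -0.0797, 0.043], [0.5166, 0.0995, 0.043]]
CD 0.2020237062429812 -117.50635981200806
AD 0.1509514203291796 -27.316282340920267
center [ 0.53696934 -0.02477001  0.043     ]
bar ((536.5958251953125, -23.19414520263672), (192.6761932373047, 22.13419532775879), 62.36861038208008)
bar side ((531.6514282226562, -2.8872451782226562), (225.5384979248047, 54.1819953918457), 64.87419128417969)
(array([ 0.52927917, -0.01847888,  0.05845584]), np.float64(0.021799758425581538))
```

Call:
step_arm([
  [-0.7,-0.28,0,0,0,1,-1],
  [-0.7,-0.28,0,0,0,1,-1],
  [-0.7,-0.28,0,0,0,1,-1],
  [-0.7,-0.28,0,0,0,1,-1],
  [-0.7,-0.28,0,0,0,1,-1],
  [-0.7,-0.28,0,0,0,1,-1],
  [-0.7,-0.28,0,0,0,1,-1],
])

```text
time_s: 0.73
position: [0.4265, 0.3938, 0.2473]
tcp_rot: [[-0.322, 0.947, 0.001], [0.947, 0.322, -0.001], [-0.002, 0.001, -1.0]]
force: [-0.9, -0.0, 0.2]
opening: 0.998
grasp_force: 0.0
```

```bash
cat > go.py <<'E'
import sys
from h import *
# go.py x y z yheading : row from present pose to tool-down pose
def go(x,y,z,h):
    from scipy.spatial.transform import Rotation as Ro
    s=read_state(); R=np.array(s["tcp_rot"]); h=np.radians(h)
    yv=np.array([np.cos(h),np.sin(h),0]); zv=np.array([0,0,-1.]); G=np.c_[np.cross(yv,zv),yv,zv]
    d=R.T@(np.array([x,y,z])-s["position"]); r=Ro.from_matrix(R.T@G).as_rotvec(degrees=True)
    print(s["time_s"],s["position"].round(4),"row",(d/.3).round(3),(r/45).round(3), "open",s["opening"],"F",s["force"].round(1),"gf",s["grasp_force"])
if __name__=="__main__": go(*map(float,sys.argv[1:5]))
E
python3 go.py .521 .282 .2 -27.2
```

```text
0.7333 [0.4265 0.3938 0.2473] row [-0.454  0.178  0.159] [2.000e-03 1.000e-03 1.023e+00] open 0.9975092178824847 F [-0.9 -0.   0.2] gf 0.0
```

Call:
step_arm([
  [-0.45,0.18,0.16,0,0,1,0.2],
  [-0.45,0.18,0.16,0,0,1,0.2],
  [-0.45,0.18,0.16,0,0,1,0.2],
  [-0.45,0.18,0.16,0,0,1,0.2],
  [-0.45,0.18,0.16,0,0,1,0.2],
  [-0.45,0.18,0.16,0,0,1,0.2],
  [-0.45,0.18,0.16,0,0,1,0.2],
  [-0.45,0.18,0.16,0,0,1,0.2],
])

```text
time_s: 1.4
position: [0.5189, 0.2873, 0.199]
tcp_rot: [[0.433, 0.901, -0.001], [0.901, -0.433, -0.0], [-0.001, -0.001, -1.0]]
force: [-0.4, 0.6, 0.1]
opening: 0.483
grasp_force: 0.0
```

```bash
cat > w1.py <<'E'
from h import *
import sys
c,s=snap("wrist",sys.argv[1]+".png")
p=proj(c,[[.521,.282,.01]],s)[0]; print("expected px",p)
im=c["image"].astype(int); m=((im.min(2)>150)).astype(np.uint8)
for k in cv2.findContours(m,0,2)[0]:
    if cv2.contourArea(k)<300: continue
    r=cv2.minAreaRect(onz(c,k.reshape(-1,2),.01,s)[:,:2].astype(np.float32)*1000)
    print(cv2.minAreaRect(k)[0],r)
E
python3 w1.py w1; python3 go.py .521 .282 .2 -27.2
```

```text
expected px [285.63704706 196.73452811]
(533.5, 271.0) ((708.7935791015625, 111.57695007324219), (32.60950469970703, 61.840576171875), 29.95861053466797)
(185.50001525878906, 240.00003051757812) ((419.25, 284.7046813964844), (25.988954544067383, 67.25259399414062), 49.096214294433594)
(34.978878021240234, 211.4599609375) ((306.912353515625, 368.5650634765625), (97.54826354980469, 13.234293937683105), 7.037618637084961)
(525.0, 206.0) ((714.7711791992188, 179.3128204345703), (46.08463668823242, 65.48230743408203), 67.8828353881836)
(287.0, 196.5) ((522.0145874023438, 281.25067138671875), (47.19173812866211, 14.430408477783203), 64.24882507324219)
(477.3706359863281, 177.182373046875) ((682.343505859375, 224.26329040527344), (15.612299919128418, 22.673973083496094), 18.900691986083984)
(35.5, 157.5) ((333.4693908691406, 402.01861572265625), (106.89701843261719, 62.2955436706543), 52.73086166381836)
(543.0, 94.5) ((752.8219604492188, 264.91552734375), (61.54654312133789, 26.690444946289062), 75.698486328125)
(541.0, 9.5) ((769.1254272460938, 332.12628173828125), (13.636921882629395, 30.764179229736328), 64.6637954711914)
1.45 [0.5188 0.2875 0.1992] row [-0.013  0.015 -0.003] [-0.001  0.001  0.037] open 0.44889615509324116 F [-0.5  0.1  0. ] gf 0.0
```

View pics/w1.png

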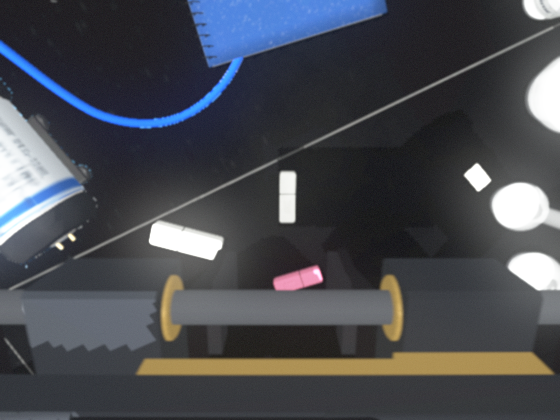

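The wrist view shows the connector at (287,196), 47x14 mm and aligned with the jaws, with the pink decoy at (298,278) and the bigger white one at (186,240). I descend.

```bash
python3 go.py .5218 .2815 .028 -26.5
```

```text
1.45 [0.5188 0.2875 0.1992] row [-0.013  0.018  0.571] [-0.001  0.001  0.021] open 0.44889615509324116 F [-0.5  0.1  0. ] gf 0.0
```

Call:
step_arm([
  [0,0,0.43,0,0,0,0.2],
  [0,0,0.43,0,0,0,0.2],
  [0,0,0.43,0,0,0,0.2],
  [0,0,0.43,0,0,0,0.2],
  [0,0,0.43,0,0,0,0.2],
  [0,0,0.43,0,0,0,0.2],
])

```text
time_s: 1.95
position: [0.5197, 0.2883, 0.0717]
tcp_rot: [[0.431, 0.902, 0.002], [0.902, -0.431, 0.001], [0.001, 0.001, -1.0]]
force: [0.0, 0.0, 0.8]
opening: 0.4
grasp_force: 0.0
```

```bash
python3 go.py .5218 .2815 .028 -26.5
```

```text
1.95 [0.5197 0.2883 0.0717] row [-0.018  0.016  0.146] [ 0.002 -0.002  0.021] open 0.39961173272606443 F [0.  0.  0.8] gf 0.0
```

Call:
step_arm([
  [-0.018,0.016,0.08,0,0,0.02,0.2],
  [-0.018,0.016,0.145,0,0,0.02,0.2],
  [-0.018,0.016,0.145,0,0,0.02,0.2],
  [-0.018,0.016,0.145,0,0,0.02,1],
  [-0.018,0.016,0.145,0,0,0.02,1],
  [-0.018,0.016,0.145,0,0,0.02,1],
  [-0.018,0.016,0.145,0,0,0.02,1],
  [-0.018,0.016,0.145,0,0,0.02,1],
])

```text
time_s: 2.62
position: [0.5219, 0.2813, 0.0288]
tcp_rot: [[0.446, 0.895, 0.003], [0.895, -0.446, 0.001], [0.002, 0.002, -1.0]]
force: [-0.2, 0.2, 6.4]
opening: 0.157
grasp_force: 30.0
```

Call:
step_arm([
  [0,0,0,0,0,0,1],
  [0,0,0,0,0,0,1],
  [0,0,0,0,0,0,1],
  [0,0,0,0,0,0,1],
])

```text
time_s: 2.95
position: [0.5219, 0.2813, 0.0288]
tcp_rot: [[0.446, 0.895, 0.003], [0.895, -0.446, 0.001], [0.002, 0.002, -1.0]]
force: [-0.4, 0.1, 6.1]
opening: 0.152
grasp_force: 30.0
```

Call:
step_arm([
  [0,0,-0.15,0,0,0,1],
  [0,0,-0.3,0,0,0,1],
  [0,0,-0.45,0,0,0,1],
  [0,0,-0.5,0,0,0,1],
  [0,0,-0.5,0,0,0,1],
])

```text
time_s: 3.37
position: [0.5246, 0.2823, 0.1838]
tcp_rot: [[0.446, 0.895, 0.013], [0.895, -0.446, 0.004], [0.009, 0.01, -1.0]]
force: [0.4, 0.8, 0.3]
opening: 0.154
grasp_force: 30.0
```

Call:
step_arm([
  [-0.12,0.08,0,0,0,0,1],
  [-0.24,0.15,0,0,0,0,1],
  [-0.36,0.23,0,0,0,0,1],
  [-0.48,0.3,0,0,0,0,1],
  [-0.6,0.38,0,0,0,0,1],
  [-0.7,0.44,0,0,0,0,1],
  [-0.8,0.5,0,0,0,0,1],
  [-0.8,0.5,0,0,0,0,1],
])

```text
time_s: 4.03
position: [0.5491, -0.0071, 0.1766]
tcp_rot: [[0.452, 0.892, 0.001], [0.892, -0.452, -0.003], [-0.002, 0.002, -1.0]]
force: [0.5, 0.6, -0.4]
opening: 0.158
grasp_force: 30.0
```

```bash
python3 - <<'E'
from h import *
c,s=snap("wrist","w2.png"); print(s["position"],s["opening"],s["grasp_force"])
E
```

```text
[ 0.54907777 -0.00711301  0.1766186 ] 0.157943293546974 29.998669624328613
```

View pics/w2.png

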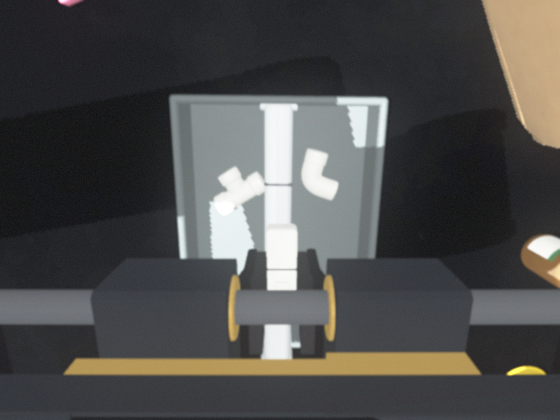

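The wrist view shows the connector held at (282,250). The -x rim corners are at (171,96) and (387,97), the bar's end is at (261-298,106), with the tee at (238,188) and the elbow at (319,175). I check heights by triangulating against the top view.

```bash
python3 - <<'E'
from h import *
c,s=load("w2"); ct,_=load("top0")
f=lambda x,y:[x/4+150,y/3.75+140]
D=tri(ray(ct,[f(378,355)]),ray(c,[[171,96]],s)); A=tri(ray(ct,[f(485,160)]),ray(c,[[387,97]],s))
B=tri(ray(ct,[f(440,252)]),ray(c,[[279,106]],s))
print(D,A,B)
w=onz(c,[[171,96],[387,97]],.043,s); print(w); v=w[1]-w[0]; h=np.arctan2(v[1],v[0]); print(np.linalg.norm(v),np.degrees(h))
uy=np.array([np.cos(h),np.sin(h)]);ux=np.array([-uy[1]*-1*-1*-1,0]) 
ux=np.array([uy[1],-uy[0]]); print("ctr",w[:,:2].mean(0)+.1*ux)
# bar centreline from mask at rows 115-175
g=c["image"].min(2)
for r in(115,135,155,175,205):
    x=np.where(g[r,255:305]>215)[0]+255
    p=onz(c,[[x.min(),r],[x.max()+1,r]],.072,s); print(r,x.min(),x.max(),np.linalg.norm(p[1]-p[0]),p.mean(0)[:2], "tray y", (p.mean(0)[:2]-w[:,:2].mean(0))@uy)
E
python3 go.py .5587 -.0695 .18 -27
```

```text
(array([0.51712323, 0.09996955, 0.03940929]), np.float64(0.0004479111439991382)) (array([0.65403781, 0.03026417, 0.03239869]), np.float64(0.000877619826799972)) (array([0.58204593, 0.05934652, 0.06350045]), np.float64(0.0008080258692939818))
[[0.51801473 0.09965466 0.043     ]
 [0.65177453 0.03127856 0.043     ]]
0.15022308293166722 -27.07546960618036
ctr [ 0.53937826 -0.02357417]
115 265 291 0.016972192073980565 [0.57924837 0.05500991] tray y -0.0002679615720356087
135 265 290 0.016576769387227453 [0.57336711 0.04414311] tray y -0.0005585130885465486
155 265 290 0.016817538847867297 [0.56760481 0.0328171 ] tray y -0.0005341152804587742
175 255 304 0.03282126006683161 [0.56284661 0.02056475] tray y 0.000805967204479268
205 265 289 0.016783091745148627 [0.5521397  0.00316118] tray y -0.0008060703184299689
4.0833 [ 0.5483 -0.0043  0.1765] row [-0.178  0.129 -0.012] [0.    0.    0.004] open 0.15577931030552572 F [ 0.3 -0.1  0. ] gf 29.999313354492188
```

Call:
step_arm([
  [-0.09,0.07,0,0,0,0,1],
  [-0.17,0.14,0.1,0,0,0,1],
  [-0.17,0.14,0.2,0,0,0,1],
  [-0.17,0.14,0.25,0,0,0,1],
  [-0.17,0.14,0.25,0,0,0,1],
  [-0.17,0.14,0.25,0,0,0,1],
])

```text
time_s: 4.58
position: [0.5618, -0.0639, 0.101]
tcp_rot: [[0.445, 0.895, -0.003], [0.895, -0.445, 0.001], [-0.0, -0.004, -1.0]]
force: [0.0, -0.4, 0.1]
opening: 0.153
grasp_force: 30.0
```

```bash
python3 go.py .5618 -.0694 .042 -27.1
```

```text
4.5833 [ 0.5618 -0.0639  0.101 ] row [-0.016  0.009  0.197] [-0.005  0.     0.015] open 0.152966729827988 F [ 0.  -0.4  0.1] gf 29.999938309192657
```

Call:
step_arm([
  [-0.016,0.01,0.07,0,0,0.015,1],
  [-0.016,0.01,0.14,0,0,0.015,1],
  [-0.016,0.01,0.195,0,0,0.015,1],
  [-0.016,0.01,0.195,0,0,0.015,1],
  [-0.016,0.01,0.195,0,0,0.015,1],
  [-0.016,0.01,0.195,0,0,0.015,0.44],
  [-0.016,0.01,0.195,0,0,0.015,0.44],
  [-0.016,0.01,0.195,0,0,0.015,0.44],
])

```text
time_s: 5.25
position: [0.5644, -0.071, 0.045]
tcp_rot: [[0.456, 0.89, 0.003], [0.89, -0.456, -0.001], [0.0, 0.003, -1.0]]
force: [-0.0, -0.5, -0.5]
opening: 0.257
grasp_force: 0.0
```

Call:
step_arm([
  [0,0,0,0,0,0,0.44],
  [0,0,0,0,0,0,0.44],
  [0,0,-0.12,0,0,0,0.44],
  [0,0,-0.25,0,0,0,0.44],
  [0,0,-0.4,0,0,0,0.44],
  [0,0,-0.5,0,0,0,0.44],
  [0,0,-0.5,0,0,0,0.44],
  [0,0,-0.5,0,0,0,0.44],
])

```text
time_s: 5.92
position: [0.5647, -0.0714, 0.1962]
tcp_rot: [[0.457, 0.89, 0.006], [0.89, -0.457, -0.002], [0.001, 0.006, -1.0]]
force: [-0.7, 0.3, -0.9]
opening: 0.276
grasp_force: 0.0
```

```bash
python3 go.py .539 -.024 .12 -27.1; python3 - <<'E'
from h import *
c,s=snap("top","t3.png"); cw,s=snap("wrist","w3.png")
im=c["image"][180:280,230:350]; a=cv2.resize(im,(480,400),interpolation=cv2.INTER_CUBIC); b=cw["image"][:, ::1]; b=cv2.resize(b,(320,240))
o=np.zeros((400,800,3),np.uint8); o[:,:480]=a; o[:240,480:]=b; cv2.imwrite("pics/c3.png",o[:,:,::-1])
E
```

```text
5.9167 [ 0.5647 -0.0714  0.1962] row [ 0.101 -0.15   0.253] [ 0.008 -0.001 -0.002] open 0.2759477828825172 F [-0.7  0.3 -0.9] gf 0.0
```

View pics/c3.png

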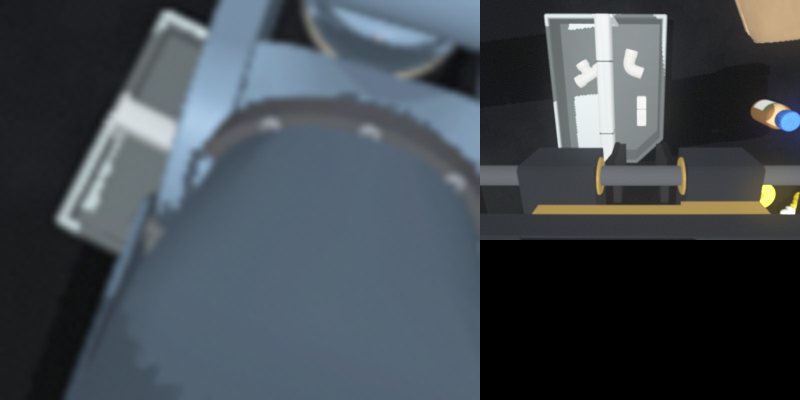

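The connector (640,110 in the inset) lies in the +y bay, with the elbow beside it and the tee across the bar. Now I go over the bar.

Call:
step_arm([
  [0.1,-0.14,0,0.008,0,0,0.1],
  [0.1,-0.15,0.05,0.008,0,0,0.1],
  [0.1,-0.15,0.15,0.008,0,0,0.1],
  [0.1,-0.15,0.25,0.008,0,0,0.1],
  [0.1,-0.15,0.25,0.008,0,0,0.1],
  [0.1,-0.15,0.25,0.008,0,0,0.1],
  [0.1,-0.15,0.25,0.008,0,0,0.1],
])

```text
time_s: 6.6
position: [0.5371, -0.0238, 0.1184]
tcp_rot: [[0.457, 0.889, -0.007], [0.889, -0.457, 0.003], [-0.0, -0.007, -1.0]]
force: [0.1, 0.3, 0.9]
opening: 0.449
grasp_force: 0.0
```

```bash
python3 go.py .539 -.024 .068 -27.1; python3 - <<'E'
from h import *
c,s=load("w3")
w=onz(c,np.array([[545,14],[667,14]])*[1.,1]*[1,1]-[480,0] if 0 else (np.array([[545-480,14],[667-480,14]])*1.75),.043,s); v=w[1]-w[0]; h=np.arctan2(v[1],v[0]); print(w.mean(0)[:2]+.1*np.array([np.sin(h),-np.cos(h)]),np.linalg.norm(v),np.degrees(h))
E
```

```text
6.6 [ 0.5371 -0.0238  0.1184] row [0.002 0.007 0.168] [-0.009  0.    -0.002] open 0.44934854021034754 F [0.1 0.3 0.9] gf 0.0
[ 0.53946278 -0.02456198] 0.1508332012491116 -27.198124503813826
```

Call:
step_arm([
  [0.002,0.007,0.08,-0.01,0,0,0.1],
  [0.002,0.007,0.15,-0.01,0,0,0.1],
  [0.002,0.007,0.165,-0.01,0,0,0.1],
  [0.002,0.007,0.165,-0.01,0,0,0.1],
  [0.002,0.007,0.165,-0.01,0,0,1],
  [0.002,0.007,0.165,-0.01,0,0,1],
  [0.002,0.007,0.165,-0.01,0,0,1],
  [0.002,0.007,0.165,-0.01,0,0,1],
])

```text
time_s: 7.27
position: [0.5395, -0.0241, 0.0701]
tcp_rot: [[0.457, 0.89, 0.003], [0.89, -0.457, -0.001], [0.0, 0.003, -1.0]]
force: [-1.4, -0.3, 0.6]
opening: 0.233
grasp_force: 0.3
```

Call:
step_arm([
  [0,0,0,0,0,0,1],
  [0,0,0,0,0,0,1],
  [0,0,0,0,0,0,1],
  [0,0,0,0,0,0,1],
])

```text
time_s: 7.6
position: [0.5391, -0.0239, 0.07]
tcp_rot: [[0.457, 0.89, 0.002], [0.89, -0.457, -0.001], [0.0, 0.002, -1.0]]
force: [-0.3, 0.7, 6.7]
opening: 0.205
grasp_force: 30.0
```

Call:
step_arm([
  [0,0,-0.05,0,0,0,1],
  [0,0,-0.12,0,0,0,1],
  [0,0,-0.2,0,0,0,1],
  [0,0,-0.3,0,0,0,1],
  [0,0,-0.4,0,0,0,1],
  [0,0,-0.5,0,0,0,1],
  [0,0,-0.6,0,0,0,1],
  [0,0,-0.65,0,0,0,1],
])

```text
time_s: 8.27
position: [0.5395, -0.024, 0.2671]
tcp_rot: [[0.457, 0.89, 0.006], [0.89, -0.457, -0.002], [0.001, 0.006, -1.0]]
force: [0.7, -0.2, -4.2]
opening: 0.204
grasp_force: 30.0
```

Call:
step_arm([
  [0,0,0,0,0,0,1],
  [0,0,0,0,0,0,1],
  [0,0,0,0,0,0,1],
  [0,0,0,0,0,0,1],
])

```text
time_s: 8.6
position: [0.5372, -0.0235, 0.2618]
tcp_rot: [[0.457, 0.89, -0.003], [0.89, -0.457, 0.0], [-0.001, -0.003, -1.0]]
force: [-0.7, -0.6, -4.0]
opening: 0.205
grasp_force: 30.0
```

Call:
step_arm([
  [0,0,0,0.05,0.05,0,1],
  [0,0,0,0.1,0.1,0,1],
  [0,0,0,0.15,0.15,0,1],
  [0,0,0,0.2,0.2,0,1],
  [0,0,0,0.25,0.25,0,1],
  [0,0,0,0.3,0.3,0,1],
  [0,0,0,0.35,0.35,0,1],
  [0,0,0,0.35,0.35,0,1],
])

```text
time_s: 9.27
position: [0.5387, -0.0256, 0.2614]
tcp_rot: [[0.475, 0.872, -0.117], [0.838, -0.409, 0.361], [0.267, -0.27, -0.925]]
force: [-0.3, -0.9, -4.3]
opening: 0.203
grasp_force: 30.0
```

```bash
python3 go.py .539 -.024 .26 -27.1; python3 - <<'E'
from h import *
s=read_state(); print(s["joint_positions"].round(1), s["moment"].round(2))
E
```

```text
9.2667 [ 0.5387 -0.0256  0.2614] row [ 0.004 -0.     0.006] [-0.352 -0.349 -0.005] open 0.20333120713489772 F [-0.3 -0.9 -4.3] gf 29.995108656585217
[-23.4  27.6  88.4  16.8  79.6  -1.4] [-0.54 -0.18 -0.02]
```

Call:
step_arm([
  [0,0,0,0.05,0.05,0,1],
  [0,0,0,0.1,0.1,0,1],
  [0,0,0,0.15,0.15,0,1],
  [0,0,0,0.2,0.2,0,1],
  [0,0,0,0.25,0.25,0,1],
  [0,0,0,0.28,0.28,0,1],
  [0,0,0,0.28,0.28,0,1],
  [0,0,0,0.28,0.28,0,1],
])

```text
time_s: 9.93
position: [0.5385, -0.0239, 0.2631]
tcp_rot: [[0.508, 0.839, -0.197], [0.732, -0.3, 0.612], [0.454, -0.454, -0.766]]
force: [0.4, 0.6, -4.6]
opening: 0.204
grasp_force: 30.0
```

Call:
step_arm([
  [0,0,0,0,0,0,1],
  [0,0,0,0,0,0,1],
  [0,0,0,0,0,0,1],
  [0,0,0,0,0,0,1],
])

```text
time_s: 10.27
position: [0.5386, -0.0235, 0.2644]
tcp_rot: [[0.506, 0.84, -0.196], [0.732, -0.299, 0.612], [0.455, -0.453, -0.766]]
force: [-0.0, -0.7, -3.6]
opening: 0.195
grasp_force: 30.0
```

```bash
python3 - <<'E'
from h import *
o=np.zeros((420,800,3),np.uint8)
c,s=snap("side","s4.png"); cw,s=snap("wrist","w4.png")
x=cv2.resize(c["image"][90:270,220:400],(400,400),interpolation=cv2.INTER_CUBIC); o[:400,:400]=x
o[:300,400:]=cv2.resize(cw["image"],(400,300)); cv2.imwrite("pics/c4.png",o[:,:,::-1])
print(s["moment"],s["force"],s["qvel"].round(2))
E
```

```text
[-0.89411524 -0.2343944   0.01528004] [-0.28922457  0.73770007 -3.52787195] [-0.17  0.15 -0.1   0.03  0.11 -0.06]
```

View pics/c4.png

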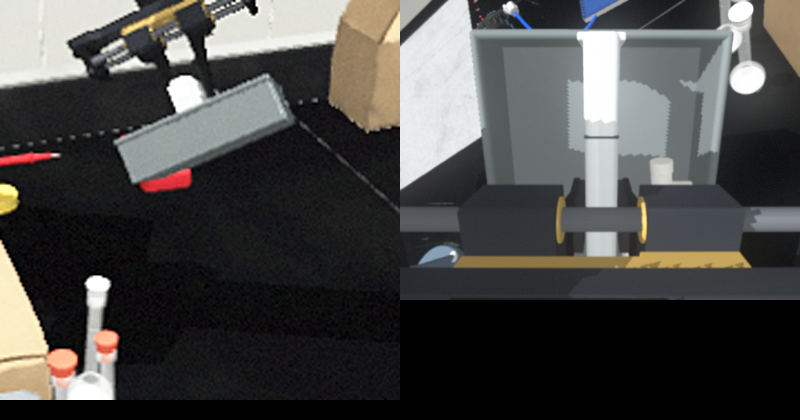

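```bash
python3 - <<'E'
from h import *
c,s=load("w4")
Tt=np.eye(4); Tt[:3,:3]=s["tcp_rot"]; Tt[:3,3]=s["position"]
W=lambda P:(np.atleast_2d(P)@np.diag([-1,1,-1])+[0,0,.07])@Tt[:3,:3].T+Tt[:3,3]
print("pred rim",proj(c,W([[-.1,-.075,.043],[-.1,.075,.043]]),s))
o,d=ray(c,[[364,225],[364,245],[390,255]],s)
R=Tt[:3,:3]@np.diag([-1,1,-1]); org=W([[0,0,0]])[0]
ol=(o-org)@R; dl=d@R
for z in(.022,.013): print(z,(ol+dl*((z-ol[2])/dl[:,2])[:,None]).round(3).tolist())
print("axes down deg",90-np.degrees(np.arccos(R[2])), "bevel",W([[.082,.057,.004]]))
x=cv2.resize(c["image"][190:280,300:480],(800,400),interpolation=cv2.INTER_CUBIC); cv2.imwrite("pics/c5.png",x[:,:,::-1])
E
```

```text
pred rim [[ 96.47110778  40.99126719]
 [464.53136045  41.18180815]]
0.022 [[-0.015, 0.044, 0.022], [-0.003, 0.044, 0.022], [0.002, 0.059, 0.022]]
0.013 [[-0.012, 0.046, 0.013], [-0.0, 0.046, 0.013], [0.006, 0.061, 0.013]]
axes down deg [-27.09252498 -26.95056819  50.02040599] bevel [[ 0.53209511 -0.06026417  0.15060942]]
```

View pics/c5.png

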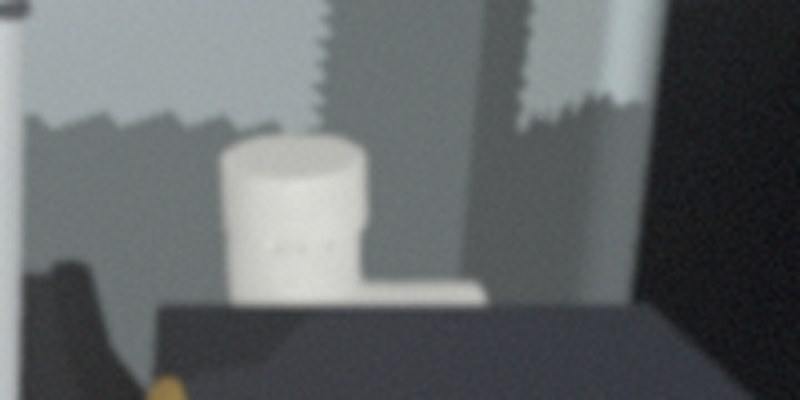

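Call:
step_arm([
  [0,0,0,0.06,0.06,0,1],
  [0,0,0,0.12,0.12,0,1],
  [0,0,0,0.18,0.18,0,1],
  [0,0,0,0.18,0.18,0,1],
  [0,0,0,0.1,0.1,0,1],
  [0,0,0,0.18,0.18,0,1],
  [0,0,0,0.18,0.18,0,1],
  [0,0,0,0.18,0.18,0,1],
])

```text
time_s: 11.03
position: [0.5387, -0.0242, 0.2635]
tcp_rot: [[0.538, 0.808, -0.239], [0.637, -0.204, 0.744], [0.552, -0.552, -0.625]]
force: [-0.7, 0.6, -3.8]
opening: 0.205
grasp_force: 29.9
```

```bash
python3 - <<'E'
from h import *
from scipy.spatial.transform import Rotation as Ro
c,s=snap("top","t5.png"); cw,s=snap("wrist","w5.png")
R=np.array(s["tcp_rot"]); print(s["joint_positions"].round(1),s["position"], "zup in tool",(R.T@[0,0,1]).round(3))
o=np.zeros((400,800,3),np.uint8)
o[:,:400]=cv2.resize(c["image"][160:300,220:360],(400,400),interpolation=cv2.INTER_CUBIC)
o[:,400:]=cv2.resize(cw["image"][130:280,280:500],(400,400),interpolation=cv2.INTER_CUBIC)
cv2.imwrite("pics/c6.png",o[:,:,::-1])
E
```

```text
[-30.9  37.9  82.9  31.7 100.5  -9.8] [ 0.53863786 -0.02392986  0.26381604] zup in tool [ 0.553 -0.552 -0.624]
```

View pics/c6.png

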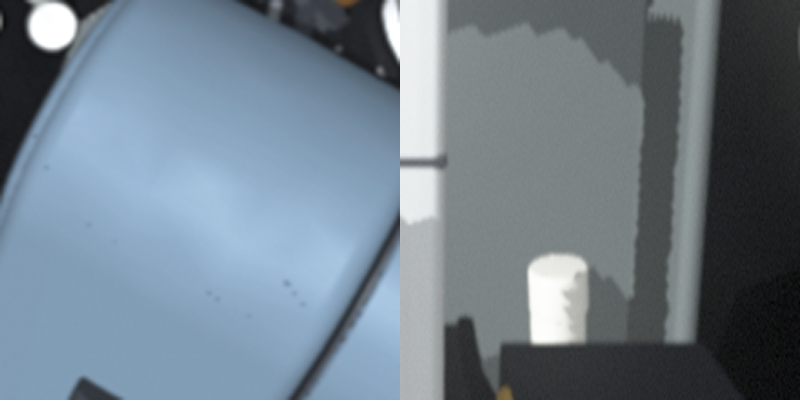

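Parts slide: the elbow end is at inset (558,270), tucked further in, and the top view is blocked by the arm. I shake through an x-heavy and then a y-heavy tilt so the tee can't hang up, and return to the even tilt.

Call:
step_arm([
  [0,0,0,-0.12,0.05,0,1],
  [0,0,0,-0.24,0.1,0,1],
  [0,0,0,-0.3,0.15,0,1],
  [0,0,0,-0.3,0.15,0,1],
  [0,0,0,-0.3,0.05,0,1],
  [0,0,0,-0.3,0.15,0,1],
  [0,0,0,-0.3,0.15,0,1],
  [0,0,0,-0.3,0.15,0,1],
])

```text
time_s: 11.8
position: [0.5385, -0.0241, 0.2636]
tcp_rot: [[0.551, 0.834, 0.018], [0.548, -0.379, 0.745], [0.629, -0.401, -0.666]]
force: [-1.4, 0.2, -3.2]
opening: 0.202
grasp_force: 30.0
```

Call:
step_arm([
  [0,0,0,0.12,-0.12,0,1],
  [0,0,0,0.24,-0.24,0,1],
  [0,0,0,0.36,-0.3,0,1],
  [0,0,0,0.42,-0.3,0,1],
  [0,0,0,0.3,-0.3,0,1],
  [0,0,0,0.42,-0.3,0,1],
  [0,0,0,0.42,-0.3,0,1],
  [0,0,0,0.42,-0.3,0,1],
])

```text
time_s: 12.47
position: [0.5394, -0.0239, 0.2631]
tcp_rot: [[0.508, 0.775, -0.375], [0.718, -0.141, 0.681], [0.475, -0.616, -0.629]]
force: [1.5, -0.3, -4.2]
opening: 0.207
grasp_force: 30.0
```

Call:
step_arm([
  [0,0,0,-0.06,0.06,0,1],
  [0,0,0,-0.12,0.12,0,1],
  [0,0,0,-0.12,0.18,0,1],
  [0,0,0,-0.12,0.18,0,1],
  [0,0,0,-0.12,0.18,0,1],
  [0,0,0,-0.12,0.18,0,1],
  [0,0,0,-0.12,0.18,0,1],
  [0,0,0,-0.12,0.18,0,1],
])

```text
time_s: 13.13
position: [0.539, -0.0237, 0.2641]
tcp_rot: [[0.55, 0.804, -0.226], [0.617, -0.208, 0.759], [0.563, -0.557, -0.61]]
force: [-1.0, -0.0, -4.2]
opening: 0.203
grasp_force: 30.0
```

```bash
python3 - <<'E'
from h import *
c,s=snap("wrist","w7.png")
Tt=np.eye(4); Tt[:3,:3]=s["tcp_rot"]; Tt[:3,3]=s["position"]
W=lambda P:(np.atleast_2d(P)@np.diag([-1,1,-1])+[0,0,.07])@Tt[:3,:3].T+Tt[:3,3]
R=Tt[:3,:3]@np.diag([-1,1,-1]); org=W([[0,0,0]])[0]
print("down",90-np.degrees(np.arccos(R[2])),"bevel",W([[.082,.057,.004]])[0],s["qvel"].round(2),s["grasp_force"],s["opening"])
print("pred rim",proj(c,W([[-.1,-.075,.043],[-.1,.075,.043]]),s).round())
o,d=ray(c,[[150,270],[250,270],[368,229],[368,260],[440,260]],s); ol=(o-org)@R; dl=d@R; z=.013
print((ol+dl*((z-ol[2])/dl[:,2])[:,None]).round(3).tolist())
E
```

```text
down [-34.28751548 -33.84196027  37.6131568 ] bevel [ 0.5248489  -0.03599081  0.14590708] [ 0.06  0.04  0.2   0.16  0.04 -0.03] 29.982717242091894 0.20285438766747668
pred rim [[ 97.  41.]
 [465.  41.]]
[[0.015, -0.074, 0.013], [0.015, -0.017, 0.013], [-0.009, 0.048, 0.013], [0.009, 0.049, 0.013], [0.009, 0.09, 0.013]]
```

View pics/w7.png

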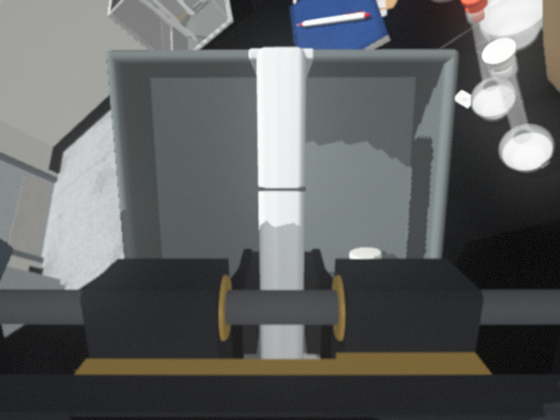

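The wrist view shows only the elbow's tip at (365,252), moved further in. The upper floor and the -y bay are empty, so all the parts are in the low corner, and the tray leans 34° on each axis. I settle and hand in.

Call:
step_arm([
  [0,0,0,0,0,0,1],
  [0,0,0,0,0,0,1],
  [0,0,0,0,0,0,1],
  [0,0,0,0,0,0,1],
  [0,0,0,0,0,0,1],
  [0,0,0,0,0,0,1],
  [0,0,0,0,0,0,1],
  [0,0,0,0,0,0,1],
])

```text
time_s: 13.85
position: [0.5387, -0.0238, 0.264]
tcp_rot: [[0.551, 0.803, -0.226], [0.616, -0.209, 0.76], [0.564, -0.558, -0.609]]
force: [-0.9, -0.3, -4.6]
opening: 0.206
grasp_force: 30.0
```

```bash
python3 -c "
from rig import *
print(hand_in())"
```

```text
the job is handed in; nothing more can be done
None
```

I handed the job in at about 14 s with the connector let go in the tray and the tray held still, its x and y axes each about 34° down towards the bevel; the gripper hid the corner in the last view (only the elbow's tip showed), so the connector and tee being there is inferred, and no verdict came back.

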